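# Tip used bottle caps into the discard bin

## Task

Two carrying trays stand on the bench. Lift the one holding the two big, flat, loose screw caps by its bridge handle, without losing the caps, tip both caps over its open end into the square discard bin with the funnel mouth, then set the empty tray gently down again, flat and upright on the bench, and let go of it.

Things in the scene. Friction and masses are not known exactly. Their poses are not given: they have to be found in the camera images.
- cap_tray: White plastic tray holding the two caps, 0.25 kg. Floor 150 (x) by 144 (y) by 4 mm, walls 28 mm high on three sides; the -x end is open: slippery, caps slide out when it dips 35 degrees or more. Rigid bridge handle over the middle: bar along y, 16 mm thick in x, from z = 66 to 90 mm; grip its middle, fingers closing along x. Origin: centre of underside, z up. A like tray holds small bottles.
- cap_a: One of the two used screw caps: orange plastic ribbed disc, 50 mm across, 20 mm tall, 22 g, loose in the tray. Origin: centre of the underside; z along its axis.
- cap_b: The other used screw cap, identical to cap_a, lying beside it in the tray.
- bin: Square sheet-steel discard bin, fixed, open above, empty: box 180 mm square outside, 90 mm high, 4 mm walls, topped by a funnel collar flaring to a 230 mm square mouth with a dark rim, top at z = 133 mm. Origin: centre of the underside; x and y along its sides, z up.
Mind the look-alikes: they are no part of the job. What is shaped like the cap_tray but green is not meant.

How it is judged (in metres and radians):
On the way, in this order (a step that is already met when the one before it is completed fails the run):
1. the tray is lifted clear of the bench with both caps still in it (height (world z) of cap_tray above 0.04 m and distance between each of cap_a, cap_b and cap_tray below 0.09 m), for 0.2 s.
2. the tray is tipped by more than 20 degrees at the bin (angle between cap_tray's own z axis and vertical above 0.35 rad and horizontal distance between cap_tray and bin below 0.25 m and height (world z) of cap_tray above 0.06 m), for 0.05 s.
3. both caps are down in the bin (x of cap_a in the frame of bin between -0.088 and 0.088 m and y of cap_a in the frame of bin between -0.088 and 0.088 m and z of cap_a in the frame of bin between -0.005 and 0.095 m and x of cap_b in the frame of bin between -0.088 and 0.088 m and y of cap_b in the frame of bin between -0.088 and 0.088 m and z of cap_b in the frame of bin between -0.005 and 0.095 m), for 0.2 s.
4. the tray is set on the bench by the gripper, upright, not dropped (still held when it is within 20 mm of the bench) (height (world z) of cap_tray below 0.02 m and angle between cap_tray's own z axis and vertical below 0.26 rad and contact force between the fingers and cap_tray above 0.5 N), for 0.05 s.
At the end, for the whole second after the job is handed in: Both caps lie at rest inside the bin's square box (origins within 88 mm of its middle in x and y and lower than 95 mm above its underside), and the tray stands still, released, flat on the bench anywhere (origin lower than 10 mm, tilt under 6 degrees) (all of step 3 and height (world z) of cap_tray below 0.01 m and angle between cap_tray's own z axis and vertical below 0.1 rad and linear speed of cap_tray below 0.02 m/s and linear speed of each of cap_a, cap_b below 0.03 m/s); the robot touches nothing.
It also fails if it takes over 64 s, if anything falls off the work surface, if the arm or the gripper's body presses on something with over 40 N, if the wrist force passes 120 N, or if a joint passes its speed limit or range.

## Robot

A 6-joint arm with a two-finger parallel gripper is mounted at the origin on the work surface. World frame = base frame: x ahead of the robot, y to its left, z up, the work surface at z = 0. Lengths are in mm, angles in rad, forces in N, time in s.
With the tool pointing down it reaches from about 325 to 850 mm from the base axis. Payload 15.5 kg.
Tool frame: the origin (TCP) lies between the finger pads; the fingertips stand 14 mm ahead of it and the grasp point (between the pads) lies 5 mm behind it; z points along the fingers, y is the line along which they close (so a half turn about z gives the same grasp; the last joint's range is limited). The gripper opens to 91 mm and grips with 3 to 60 N. Pads are 32 mm wide; open, the fingers measure 118 mm over their backs; the gripper's body (76 mm by 178 mm) begins 60 mm behind the grasp point.
Start: joints at [-1.294, 0.494, 1.345, -0, 1.302, -0.096], TCP at [227.059, -582.298, 227.915] pointing down, gripper open.
Joint ranges: [-2.91, 2.91], [-0.82, 2.16], [0.22, 2.67], [-1.22, 4.37], [0.12, 2.79], [-3.08, 3.08]. Speed limits (rad/s): [1.89, 1.89, 2.57, 3.01, 3.01, 3.01].

## Interface

Orientations are given as a unit quaternion [x, y, z, w].
In Python, from rig import get_state, capture, camera_params, finish_job, silhouettes gives the robot as it stands.
- The arm moves only by the shell command python3 -m creep 'ROWS' [FORCE]. ROWS is JSON, one flat list of numbers, 7 for each row, row after row: the shift along the world's x, y, z in m, then the turn, a rotation vector about the world's x, y, z in degrees, then the finger opening in m, from 0 to 0.0912. In form: [dx, dy, dz, ax, ay, az, gripper, dx, dy, dz, ax, ay, az, gripper, ...]. A call has 1 to 12 rows; each row shifts and turns the commanded pose from where the row before left it; what a row does not reach is not made up. A row lasts 1/12 s, in which the tool goes at most 41.7 mm and 7.16 degrees, less where a joint would pass 70% of its speed; a pose out of reach is approached as far as the arm can. A call with a gripper value outside its range is refused whole. The fingers move at their own pace and stop on an object; FORCE is the grip in N (left out, the last holds). Time passes only in rows, so rows that do not move let the fingers close. It gives the time, the measured TCP pose, the force, the opening and the grip force at its end, in the units of the state.
- get_state(): the state, without advancing time (a new reading comes with each control period).
- capture(name): name is "scene" or "top"; returns (picture, depth): 420x560x3 uint8, red, green, blue; 420x560 float32, mm along the optical axis (not along the pixel's ray), 0 where there is no reading.
- camera_params(name): a dict with "camera_matrix" (3x3 intrinsics, pixels), "dist" ([k1, k2, p1, p2, k3] as OpenCV has them; the pictures are not rectified), "T" (4x4, takes a point from camera to world coordinates). Camera axes: x right, y down, z forward; pixel columns grow to the right and rows downward; lengths in mm; the calibration is good to about 2 mm. A picture is of the moment at which its call begins. camera_params takes no time and is no camera call.
- finish_job(): hands the job in; it is judged then, once.
Trained networks look in the newest picture that a camera, given by its name, has taken for a name from the list of things; names that differ only in an ending like _2 or _b are one class to them, and where a whole thing is asked for, a point or a joint stands for the part that bears it (a point fixed in the world has none). Each returns a list of dicts, best first, with "p" (0 to 1); they miss things now and then, are a little off and sometimes report something else, mostly with a low value. They report only what shows in the picture. A call takes as long as a camera call. They do not tell look-alikes from the thing itself.
- silhouettes(target, camera): "pixels" (420x560 bool, what is visible of it) and "rect" ([left, top, right, bottom] in pixels, round what is visible of it).
The state is a dict: "time_s": time; "joint_pos": joint angles; "qvel": joint speeds; "joint_torque": joint torques, N m; "position": TCP position; "orientation": TCP orientation; "wrist_force": force on the tool from outside, world axes, zero at the start; "ft_torque": the same for the moment, N m; "gripper_width": finger opening in mm; "finger_force": force on a finger pad.
Only numpy, scipy, OpenCV 4.12 (cv2) and the standard library are available. Lean on these libraries where they do the work, as an engineer would, in place of code of your own. Each camera call takes 0.05 s, during which the arm holds its last target. There are 200 camera calls.

## Working session

There is one attempt and no reset: what is moved stays moved. The work goes in short steps, Python scripts to look and compute and a shell command to move; the robot and the scene stay as the last step left them, time stands still between calls to the robot, and variables do not carry over. Pictures are saved under pics/ and viewed, at most 10 in all, crops included, and the job is handed in when it is done.

```bash
mkdir -p pics; cat > h.py <<'E'
import numpy as np,cv2
from rig import *
def cloud(cam,depth):
    p=camera_params(cam);K=np.array(p['camera_matrix']);d=np.array(p['dist'],float);T=np.array(p['T'])
    v,u=np.mgrid[0:420,0:560]
    n=cv2.undistortPoints(np.stack([u,v],-1).reshape(-1,1,2).astype(float),K,d).reshape(420,560,2)
    P=np.dstack([n[...,0]*depth,n[...,1]*depth,depth])
    W=P@T[:3,:3].T+T[:3,3]; W[depth<=0]=np.nan
    return W
E
python3 - <<'E'
from h import *
ims=[]
for c in ('scene','top'):
    im,d=capture(c); cv2.imwrite(f'pics/{c}0.png',im[...,::-1]); W=cloud(c,d); np.save(f'{c}.npy',W)
    for t in ('cap_tray','cap_a','bin'):
        for s in silhouettes(t,c)[:4]:
            w=W[s['pixels']]; 
            print(c,t,round(s['p'],2),s['rect'],np.nanmedian(w,0).round(),np.nanmin(w,0).round(),np.nanmax(w,0).round(),im[s['pixels']].mean(0).round())
E
```

```text
scene cap_tray 0.92 [240.1, 243.8, 319.5, 311.1] [600. -17.  14.] [ 468. -123.   -2.] [677.  70.  96.] [183. 180. 175.]
scene cap_tray 0.72 [159.3, 148.5, 213.1, 181.8] [ 164. -314.    9.] [  35. -427.   -2.] [ 341. -234.  136.] [ 33. 128.  53.]
scene cap_tray 0.44 [285.4, 258.5, 298.9, 281.3] [569.   2.  24.] [525. -23.   4.] [586.  24.  68.] [203. 113.  32.]
scene cap_a 0.64 [255.2, 275.6, 276.8, 291.5] [600. -54.  24.] [556. -79.   5.] [618. -32.  29.] [200. 107.  30.]
scene bin 0.71 [95.1, 171.6, 223.0, 270.8] [ 417. -329.   73.] [ 161. -525.   -2.] [ 593. -172.  138.] [ 99. 101. 109.]
top cap_tray 0.95 [255.2, 107.6, 323.3, 175.0] [579. -30.   6.] [ 483. -122.   -3.] [673.  67.  96.] [153. 151. 148.]
top cap_a 0.66 [293.5, 129.5, 308.4, 141.6] [581. -61.  24.] [569. -82.  10.] [598. -39.  29.] [161. 116.  66.]
top cap_a 0.53 [273.7, 141.0, 289.4, 154.0] [553.  -4.  24.] [536. -27.   1.] [574.  22.  30.] [161. 118.  70.]
top bin 0.65 [349.8, 120.1, 458.6, 231.2] [ 462. -342.   92.] [ 312. -505.   -3.] [ 620. -173.  139.] [105. 107. 111.]
```

View pics/top0.png

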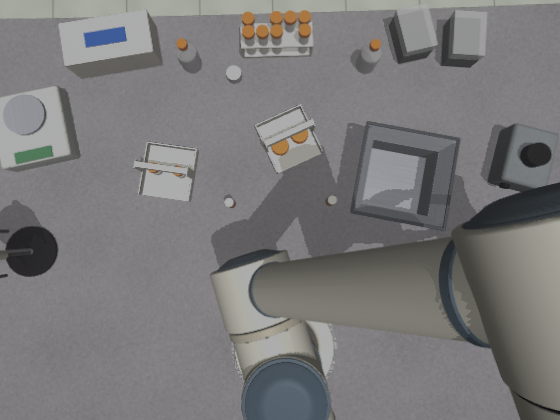

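View pics/scene0.png

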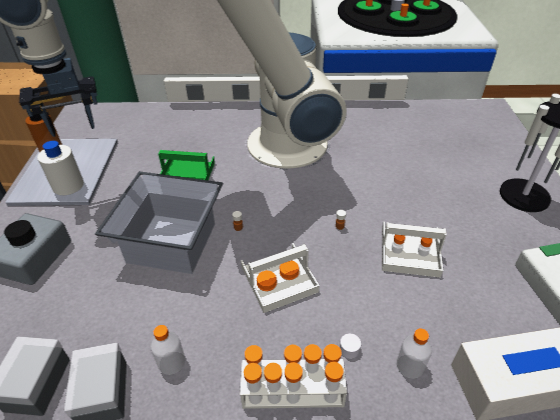

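Candidates: white tray at top (290,138) with two large flat orange caps, white tray at top (168,172) with small bottles, and a green tray at scene (187,165). The first fits the description: it is white and its caps are big and flat. I'll confirm it in an enlarged crop and measure.

```bash
python3 - <<'E'
from h import *
a=cv2.imread('pics/scene0.png')[230:320,230:330]; b=cv2.imread('pics/top0.png')[95:185,240:340]
cv2.imwrite('pics/crop.png',np.hstack([cv2.resize(x,(400,360),interpolation=cv2.INTER_CUBIC) for x in (a,b)]))
allp=[]
for c in ('top','scene'):
    W=np.load(c+'.npy').reshape(-1,3); 
    m=(abs(W[:,0]-580)<130)&(abs(W[:,1]+27)<125)
    P=W[m]
    bar=P[(P[:,2]>80)&(P[:,2]<100)]
    r=cv2.minAreaRect(bar[:,:2].astype(np.float32)); print(c,'bar',r,np.median(bar[:,2]),len(bar))
    lo=P[(P[:,2]>15)&(P[:,2]<36)]
    r=cv2.minAreaRect(lo[:,:2].astype(np.float32)); print('walls',r, cv2.boxPoints(r).round().tolist())
    B=W[(abs(W[:,0]-462)<200)&(abs(W[:,1]+342)<200)&(W[:,2]>124)&(W[:,2]<145)]
    r=cv2.minAreaRect(B[:,:2].astype(np.float32)); print('bin',r)
    allp.append(P)
P=np.vstack(allp); 
# height map 8mm in rough tray frame
np.save('P.npy',P)
th=np.deg2rad
E
```

```text
top bar ((579.3214111328125, -27.497024536132812), (24.163732528686523, 143.22036743164062), 22.782514572143555) 89.78535622997731 369
walls ((580.0408325195312, -27.289871215820312), (150.14892578125, 143.84474182128906), 23.276512145996094) [[483.0, 9.0], [539.0, -123.0], [677.0, -64.0], [621.0, 68.0]]
bin ((451.9428405761719, -313.83416748046875), (239.1312713623047, 238.2083282470703), 77.70801544189453)
scene bar ((579.598876953125, -25.076889038085938), (23.741575241088867, 144.46923828125), 23.49637222290039) 89.63736039563105 489
walls ((580.761474609375, -24.018890380859375), (151.97483825683594, 147.0192108154297), 23.49852180480957) [[482.0, 13.0], [540.0, -122.0], [680.0, -61.0], [621.0, 74.0]]
bin ((451.36822509765625, -311.1846618652344), (239.4562225341797, 241.08358764648438), 77.9853744506836)
```

View pics/crop.png

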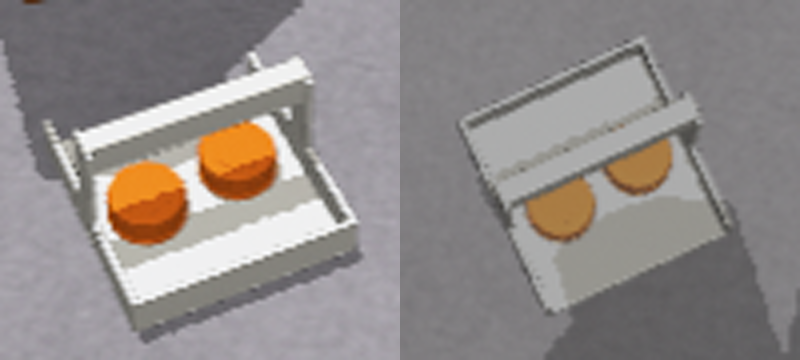

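The crop shows white plastic, two flat orange caps and a bridge handle. The open end is at the lower side of the top view (crop about (640,275)), facing the robot. The tray centre is at about (580,-26) with yaw about 23.3°. The bin is at about (452,-312) with yaw about -12°.

```bash
python3 - <<'E'
from h import *
from scipy.spatial.transform import Rotation as R
s=get_state(); print(s['time_s'],s['position'],R.from_quat(s['orientation']).as_matrix().round(3),s['gripper_width'])
M=R.from_quat(s['orientation']).as_matrix(); print(np.degrees(np.arctan2(M[1,1],M[0,1])))
print(np.array([579.6,-26,150])-s['position'])
E
```

```text
0.4 [ 227.04123944 -582.23968257  227.81625628] [[ 0.932  0.363 -0.   ]
 [ 0.363 -0.932  0.   ]
 [ 0.    -0.    -1.   ]] 90.79617612742621
-68.69897388100367
[352.55876056 556.23968257 -77.81625628]
```

```bash
r='python3 -m creep'; $r '[0.0147,0.0232,0,0,0,3.8333,0.0912,0.0147,0.0232,0,0,0,3.8333,0.0912,0.0147,0.0232,0,0,0,3.8333,0.0912,0.0147,0.0232,0,0,0,3.8333,0.0912,0.0147,0.0232,0,0,0,3.8333,0.0912,0.0147,0.0232,0,0,0,3.8333,0.0912,0.0147,0.0232,0,0,0,3.8333,0.0912,0.0147,0.0232,0,0,0,3.8333,0.0912,0.0147,0.0232,0,0,0,3.8333,0.0912,0.0147,0.0232,0,0,0,3.8333,0.0912,0.0147,0.0232,0,0,0,3.8333,0.0912,0.0147,0.0232,0,0,0,3.8333,0.0912]' 40
```

```text
time_s: 1.4
position: [404.0, -302.7, 228.0]
orientation: [0.832, 0.555, 0.0, 0.0]
wrist_force: [0.7, -0.4, 1.4]
gripper_width: 91.0
finger_force: 0.0
```

```bash
r='python3 -m creep'; $r '[0.0147,0.0232,0,0,0,3.8333,0.0912,0.0147,0.0232,0,0,0,3.8333,0.0912,0.0147,0.0232,0,0,0,3.8333,0.0912,0.0147,0.0232,0,0,0,3.8333,0.0912,0.0147,0.0232,0,0,0,3.8333,0.0912,0.0147,0.0232,0,0,0,3.8333,0.0912,0.0147,0.0232,0,0,0,3.8333,0.0912,0.0147,0.0232,0,0,0,3.8333,0.0912,0.0147,0.0232,0,0,0,3.8333,0.0912,0.0147,0.0232,0,0,0,3.8333,0.0912,0.0147,0.0232,0,0,0,3.8333,0.0912,0.0147,0.0232,0,0,0,3.8333,0.0912]'
python3 - <<'E'
from h import *
from scipy.spatial.transform import Rotation as R
s=get_state(); print(s['time_s'],s['joint_pos'],s['position'])
M=R.from_quat(s['orientation']).as_matrix(); print(M.round(3),np.degrees(np.arctan2(M[1,1],M[0,1])))
print(np.array([579.6,-26,73])-s['position'])
E
```

```text
time_s: 2.4
position: [580.4, -24.2, 228.0]
orientation: [0.548, 0.836, 0.0, 0.0]
wrist_force: [0.6, 0.1, 0.2]
gripper_width: 91.0
finger_force: 0.0
2.4 [-1.44381254e-01  4.31322048e-01  1.45721804e+00 -4.64221141e-05
  1.25290648e+00 -5.54447609e-01] [580.4384704  -24.18009871 227.98532063]
[[-0.399  0.917  0.   ]
 [ 0.917  0.399 -0.   ]
 [-0.     0.    -1.   ]] 23.495902946752043
[  -0.8384704    -1.81990129 -154.98532063]
```

```bash
r='python3 -m creep'; $r '[-0.001,-0.002,-0.015,0,0,0,0.0912,0,0,-0.015,0,0,0,0.0912,0,0,-0.015,0,0,0,0.0912,0,0,-0.015,0,0,0,0.0912,0,0,-0.015,0,0,0,0.0912,0,0,-0.015,0,0,0,0.0912,0,0,-0.015,0,0,0,0.0912,0,0,-0.015,0,0,0,0.0912,0,0,-0.015,0,0,0,0.0912,0,0,-0.01,0,0,0,0.0912,0,0,-0.007,0,0,0,0.0912,0,0,-0.003,0,0,0,0.0912]'
$r '[0,0,0,0,0,0,0.06,0,0,0,0,0,0,0.045,0,0,0,0,0,0,0.035,0,0,0,0,0,0,0.03,0,0,0,0,0,0,0.025,0,0,0,0,0,0,0.02,0,0,0,0,0,0,0.016,0,0,0,0,0,0,0.01,0,0,0,0,0,0,0.0,0,0,0,0,0,0,0.0,0,0,0,0,0,0,0.0]' 40
```

```text
time_s: 3.4
position: [578.6, -27.5, 72.1]
orientation: [0.55, 0.835, -0.0, -0.0]
wrist_force: [-0.5, -0.0, 0.4]
gripper_width: 91.2
finger_force: 0.0
time_s: 4.32
position: [578.9, -27.5, 72.9]
orientation: [0.55, 0.835, -0.0, -0.0]
wrist_force: [-0.3, -0.3, 0.5]
gripper_width: 20.8
finger_force: 0.0
```

```bash
r='python3 -m creep'; $r '[0,0,0,0,0,0,0,0,0,0,0,0,0,0,0,0,0,0,0,0,0,0,0,0,0,0,0,0,0,0,0,0,0,0,0,0,0,0,0,0,0,0]' 40
```

```text
time_s: 4.82
position: [578.9, -27.5, 72.9]
orientation: [0.55, 0.835, -0.0, -0.0]
wrist_force: [0.6, 0.9, -1.2]
gripper_width: 15.7
finger_force: 40.0
```

```bash
r='python3 -m creep'; $r '[0,0,0.003,0,0,0,0,0,0,0.006,0,0,0,0,0,0,0.01,0,0,0,0,0,0,0.012,0,0,0,0,0,0,0.012,0,0,0,0,0,0,0.012,0,0,0,0,0,0,0.012,0,0,0,0,0,0,0.012,0,0,0,0,0,0,0.012,0,0,0,0,0,0,0.008,0,0,0,0,0,0,0.004,0,0,0,0,0,0,0,0,0,0,0]'
$r '[0,0,0.004,0,0,0,0,0,0,0.008,0,0,0,0,0,0,0.012,0,0,0,0,0,0,0.012,0,0,0,0,0,0,0.012,0,0,0,0,0,0,0.012,0,0,0,0,0,0,0.012,0,0,0,0,0,0,0.012,0,0,0,0,0,0,0.012,0,0,0,0,0,0,0.008,0,0,0,0,0,0,0.004,0,0,0,0,0,0,0,0,0,0,0]'
python3 - <<'E'
from h import *
for c in('scene','top'):
    im,d=capture(c); cv2.imwrite(f'pics/{c}1.png',im[...,::-1]); W=cloud(c,d)
    for s in silhouettes('cap_a',c)[:3]: print(c,s['p'],s['rect'],np.nanmedian(W[s['pixels']],0).round())
a=cv2.imread('pics/scene1.png')[170:320,190:390]; cv2.imwrite('pics/c1.png',cv2.resize(a,(800,600)))
E
```

```text
time_s: 5.82
position: [579.3, -27.6, 177.1]
orientation: [0.55, 0.835, 0.0, 0.001]
wrist_force: [0.4, -0.6, -2.5]
gripper_width: 15.8
finger_force: 40.0
time_s: 6.82
position: [579.1, -27.5, 284.6]
orientation: [0.55, 0.835, 0.0, 0.0]
wrist_force: [0.4, -0.3, -2.5]
gripper_width: 15.8
finger_force: 40.0
scene 0.74 [251.7, 210.5, 273.9, 229.9] [602. -56. 236.]
scene 0.68 [279.5, 195.3, 300.9, 221.4] [571.   0. 235.]
```

View pics/c1.png

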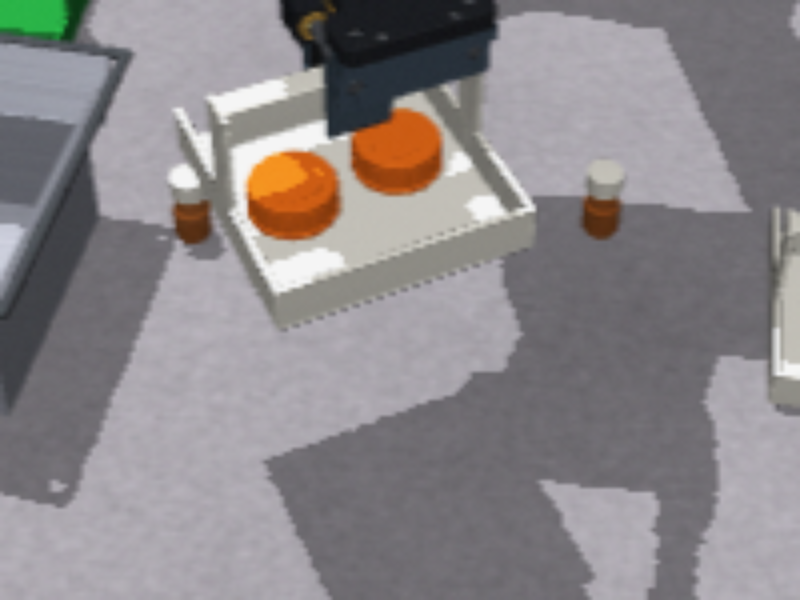

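Tray held level and both caps still in it, at crop (290,195) and (397,150). Now over to the bin.

```bash
r='python3 -m creep'; $r '[-0.0012,-0.004,0,0,0,-0.587,0,-0.0024,-0.0079,0,0,0,-1.173,0,-0.00364,-0.0119,0,0,0,-1.76,0,-0.00364,-0.0119,0,0,0,-1.76,0,-0.00364,-0.0119,0,0,0,-1.76,0,-0.00364,-0.0119,0,0,0,-1.76,0,-0.00364,-0.0119,0,0,0,-1.76,0,-0.00364,-0.0119,0,0,0,-1.76,0,-0.00364,-0.0119,0,0,0,-1.76,0,-0.00364,-0.0119,0,0,0,-1.76,0,-0.00364,-0.0119,0,0,0,-1.76,0,-0.00364,-0.0119,0,0,0,-1.76,0]'
$r '[-0.00364,-0.0119,0,0,0,-1.76,0,-0.00364,-0.0119,0,0,0,-1.76,0,-0.00364,-0.0119,0,0,0,-1.76,0,-0.00364,-0.0119,0,0,0,-1.76,0,-0.00364,-0.0119,0,0,0,-1.76,0,-0.00364,-0.0119,0,0,0,-1.76,0,-0.00364,-0.0119,0,0,0,-1.76,0,-0.00364,-0.0119,0,0,0,-1.76,0,-0.00364,-0.0119,0,0,0,-1.76,0,-0.00364,-0.0119,0,0,0,-1.76,0,-0.00364,-0.0119,0,0,0,-1.76,0,-0.00364,-0.0119,0,0,0,-1.76,0]'
$r '[-0.00364,-0.0119,0,0,0,-1.76,0,-0.0024,-0.0079,0,0,0,-1.173,0,-0.0012,-0.004,0,0,0,-0.587,0,0,0,-0.005,0,0,0,0,0,0,-0.01,0,0,0,0,0,0,-0.005,0,0,0,0,0,0,0,0,0,0,0]'
python3 - <<'E'
from h import *
from scipy.spatial.transform import Rotation as R
s=get_state(); print(s['joint_pos'])
M=R.from_quat(s['orientation']).as_matrix(); print(np.degrees(np.arctan2(M[1,1],M[0,1])))
for c in('scene','top'):
    im,d=capture(c); W=cloud(c,d)
    for s in silhouettes('cap_a',c)[:3]: print(c,s['p'],s['rect'],np.nanmedian(W[s['pixels']],0).round())
    cv2.imwrite(f'pics/{c}2.png',im[...,::-1])
E
```

```text
time_s: 8.02
position: [538.5, -159.6, 283.9]
orientation: [0.684, 0.73, 0.0, 0.0]
wrist_force: [-0.6, 0.5, -3.9]
gripper_width: 15.9
finger_force: 40.0
time_s: 9.02
position: [494.8, -302.4, 283.9]
orientation: [0.806, 0.592, -0.0, -0.0]
wrist_force: [1.0, -0.1, -2.7]
gripper_width: 15.6
finger_force: 40.0
time_s: 9.6
position: [487.4, -323.9, 262.1]
orientation: [0.822, 0.569, -0.0, -0.001]
wrist_force: [-0.8, -1.0, -2.5]
gripper_width: 15.6
finger_force: 40.0
[-6.88564772e-01  4.07579671e-01  1.39713021e+00  1.09914803e-04
  1.33982876e+00 -3.28276428e-01]
-20.64436930026318
scene 0.92 [127.6, 185.4, 146.5, 201.9] [ 486. -349.  213.]
scene 0.67 [155.4, 185.3, 171.4, 209.1] [ 504. -290.  213.]
top 0.76 [399.1, 144.5, 420.7, 164.4] [ 490. -286.  215.]
```

View pics/scene2.png

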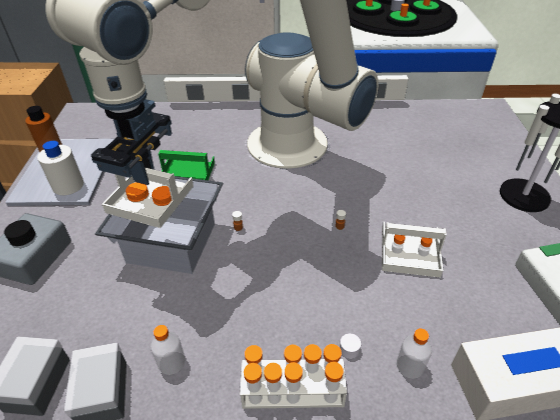

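Tray sits over the bin at (148,195) with both caps in it at (137,193) and (163,197). Tipping now.

```bash
r='python3 -m creep'; $r '[0,0,0,-0.6,-1.6,0,0,0,0,0,-1.23,-3.28,0,0,0,0,0,-1.23,-3.28,0,0,0,0,0,-1.23,-3.28,0,0,0,0,0,-1.23,-3.28,0,0,0,0,0,-1.23,-3.28,0,0,0,0,0,-1.23,-3.28,0,0,0,0,0,-1.23,-3.28,0,0,0,0,0,-1.23,-3.28,0,0,0,0,0,-1.23,-3.28,0,0,0,0,0,-1.23,-3.28,0,0,0,0,0,-1.23,-3.28,0,0]'
$r '[0,0,0,-1.23,-3.28,0,0,0,0,0,-1.23,-3.28,0,0,0,0,0,-1.23,-3.28,0,0,0,0,0,0,0,0,0,0,0,0,0,0,0,0,0,0,0,0,0,0,0,0,0,0,0,0,0,0]'
python3 - <<'E'
from h import *
s=get_state(); print(s['joint_pos'])
for c in('scene','top'):
    im,d=capture(c); W=cloud(c,d)
    for s in silhouettes('cap_a',c)[:3]: print(c,s['p'],s['rect'],np.nanmedian(W[s['pixels']],0).round())
    cv2.imwrite(f'pics/{c}3.png',im[...,::-1])
a,b=[cv2.imread(f'pics/{c}3.png') for c in ('scene','top')]
cv2.imwrite('pics/c3.png',np.hstack([cv2.resize(a[130:290,80:240],(400,400)),cv2.resize(b[90:250,320:480],(400,400))]))
E
```

```text
time_s: 10.8
position: [487.8, -324.9, 264.5]
orientation: [0.773, 0.535, 0.195, 0.281]
wrist_force: [1.4, 1.5, -2.5]
gripper_width: 15.8
finger_force: 40.0
time_s: 11.38
position: [490.7, -321.9, 264.2]
orientation: [0.753, 0.525, 0.231, 0.322]
wrist_force: [-0.4, -0.2, -2.6]
gripper_width: 15.9
finger_force: 40.0
[-0.91711936  0.22817098  2.05976718  1.28684037  0.42546208 -1.66701796]
scene 0.54 [188.1, 207.0, 199.7, 232.1] [ 403. -259.   40.]
scene 0.47 [166.8, 218.5, 182.1, 230.5] [ 401. -311.   32.]
top 0.62 [369.2, 191.2, 384.6, 205.3] [ 400. -256.   40.]
```

View pics/c3.png

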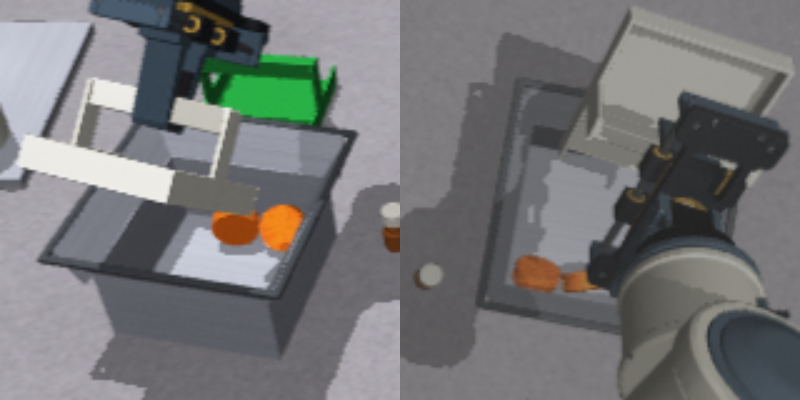

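Both caps are in the bin, at crop (235,225) and (282,227), and the tray is empty. Next I raise it and level it.

```bash
r='python3 -m creep'; $r '[0,0,0.01,0,0,0,0,0,0,0.01,0.8,2,0,0,0,0,0,1.23,3.28,0,0,0,0,0,1.23,3.28,0,0,0,0,0,1.23,3.28,0,0,0,0,0,1.23,3.28,0,0,0,0,0,1.23,3.28,0,0,0,0,0,1.23,3.28,0,0,0,0,0,1.23,3.28,0,0,0,0,0,1.23,3.28,0,0,0,0,0,1.23,3.28,0,0,0,0,0,1.23,3.28,0,0]'
$r '[0,0,0,1.23,3.28,0,0,0,0,0,1.23,3.28,0,0,0,0,0,0,0,0,0,0,0,0,0,0,0,0,0,0,0,0,0,0,0]'
cat > lvl.py <<'E'
from h import *
from scipy.spatial.transform import Rotation as R
s=get_state(); print(s['joint_pos'].round(2) if hasattr(s['joint_pos'],'round') else s['joint_pos'], s['position'])
M=R.from_quat(s['orientation']).as_matrix(); z=M[:,2]; c=np.cross(z,[0,0,-1]); n=np.linalg.norm(c)
print('level rotvec deg',np.degrees(c/n*np.arctan2(n,-z[2])).round(2),'yaw',np.degrees(np.arctan2(M[1,1],M[0,1])))
E
python3 lvl.py
```

```text
time_s: 12.58
position: [491.6, -320.4, 281.6]
orientation: [0.818, 0.567, 0.064, 0.076]
wrist_force: [1.1, 0.1, -2.6]
gripper_width: 15.8
finger_force: 40.0
time_s: 13.0
position: [491.5, -320.0, 281.0]
orientation: [0.821, 0.569, 0.031, 0.028]
wrist_force: [0.1, -0.0, -1.7]
gripper_width: 15.9
finger_force: 40.0
[-0.71  0.36  1.43  0.05  1.29 -0.36] [ 491.5391692  -320.0126172   281.02500436]
level rotvec deg [0.57 4.71 0.  ] yaw -20.596489675908263
```

```bash
r='python3 -m creep'; $r '[0,0,0,0.28,2.35,0,0,0,0,0,0.29,2.36,0,0,0.0029,0.0098,0,0,0,1.47,0,0.0059,0.0196,0,0,0,2.93,0,0.0059,0.0196,0,0,0,2.93,0,0.0059,0.0196,0,0,0,2.93,0,0.0059,0.0196,0,0,0,2.93,0,0.0059,0.0196,0,0,0,2.93,0,0.0059,0.0196,0,0,0,2.93,0,0.0059,0.0196,0,0,0,2.93,0,0.0059,0.0196,0,0,0,2.93,0,0.0059,0.0196,0,0,0,2.93,0]'
$r '[0.0059,0.0196,0,0,0,2.93,0,0.0059,0.0196,0,0,0,2.93,0,0.0059,0.0196,0,0,0,2.93,0,0.0059,0.0196,0,0,0,2.93,0,0.0059,0.0196,0,0,0,2.93,0,0.0029,0.0098,0,0,0,1.47,0,0,0,0,0,0,0,0,0,0,0,0,0,0,0]'
python3 lvl.py
```

```text
time_s: 14.0
position: [547.4, -132.3, 281.4]
orientation: [0.659, 0.752, 0.001, 0.0]
wrist_force: [1.1, -0.2, -3.2]
gripper_width: 15.5
finger_force: 40.0
time_s: 14.67
position: [579.7, -25.9, 281.3]
orientation: [0.549, 0.836, -0.0, 0.0]
wrist_force: [-0.6, -0.4, -2.5]
gripper_width: 15.8
finger_force: 40.0
[-0.15  0.38  1.38 -0.    1.38 -0.56] [579.74944342 -25.8899135  281.29201162]
level rotvec deg [ 0.01 -0.01  0.  ] yaw 23.441157160372253
```

```bash
r='python3 -m creep'; $r '[0,0,-0.008,0,0,0,0,0,0,-0.016,0,0,0,0,0,0,-0.02,0,0,0,0,0,0,-0.02,0,0,0,0,0,0,-0.02,0,0,0,0,0,0,-0.02,0,0,0,0,0,0,-0.02,0,0,0,0,0,0,-0.02,0,0,0,0,0,0,-0.02,0,0,0,0,0,0,-0.015,0,0,0,0,0,0,-0.009,0,0,0,0,0,0,0,0,0,0,0]'
$r '[0,0,-0.004,0,0,0,0,0,0,-0.004,0,0,0,0,0,0,-0.003,0,0,0,0,0,0,-0.002,0,0,0,0,0,0,-0.002,0,0,0,0,0,0,-0.001,0,0,0,0,0,0,-0.001,0,0,0,0,0,0,-0.001,0,0,0,0,0,0,0,0,0,0,0,0,0,0,0,0,0,0]'
```

```text
time_s: 15.67
position: [578.8, -26.7, 91.3]
orientation: [0.549, 0.836, -0.001, -0.002]
wrist_force: [-1.0, 0.3, -2.4]
gripper_width: 15.6
finger_force: 40.0
time_s: 16.5
position: [580.2, -26.2, 75.3]
orientation: [0.549, 0.836, -0.0, -0.0]
wrist_force: [-0.2, 0.6, -2.1]
gripper_width: 15.7
finger_force: 40.0
```

```bash
r='python3 -m creep'; $r '[0,0,-0.001,0,0,0,0,0,0,-0.0005,0,0,0,0,0,0,-0.0005,0,0,0,0,0,0,0,0,0,0,0,0,0,0,0,0,0,0]'
$r '[0,0,-0.0005,0,0,0,0,0,0,0,0,0,0,0,0,0,0,0,0,0,0]'
```

```text
time_s: 16.92
position: [580.1, -26.2, 73.2]
orientation: [0.549, 0.836, -0.0, -0.0]
wrist_force: [0.4, -0.5, -2.2]
gripper_width: 16.0
finger_force: 40.0
time_s: 17.17
position: [580.2, -26.2, 72.9]
orientation: [0.549, 0.836, -0.0, -0.0]
wrist_force: [-1.4, 0.1, 1.4]
gripper_width: 15.9
finger_force: 40.0
```

Contact: the wrist force went from -2.2 N to +1.4 N. I'll open gently, then retreat straight up.

```bash
r='python3 -m creep'; $r '[0,0,0,0,0,0,0.018,0,0,0,0,0,0,0.022,0,0,0,0,0,0,0.03,0,0,0,0,0,0,0.045,0,0,0,0,0,0,0.06,0,0,0,0,0,0,0.075,0,0,0,0,0,0,0.09,0,0,0,0,0,0,0.09,0,0,0,0,0,0,0.09,0,0,0,0,0,0,0.09]'
$r '[0,0,0.006,0,0,0,0.09,0,0,0.015,0,0,0,0.09,0,0,0.02,0,0,0,0.09,0,0,0.02,0,0,0,0.09,0,0,0.02,0,0,0,0.09,0,0,0.02,0,0,0,0.09,0,0,0.02,0,0,0,0.09,0,0,0.02,0,0,0,0.09,0,0,0.01,0,0,0,0.09,0,0,0,0,0,0,0.09,0,0,0,0,0,0,0.09]'
python3 - <<'E'
from h import *
for c in('scene','top'):
    im,d=capture(c); W=cloud(c,d)
    for t in ('cap_a','cap_tray'):
      for s in silhouettes(t,c)[:3]: print(c,t,s['p'],s['rect'],np.nanmedian(W[s['pixels']],0).round(),np.nanmax(W[s['pixels']],0).round())
    cv2.imwrite(f'pics/{c}4.png',im[...,::-1])
a,b=[cv2.imread(f'pics/{c}4.png') for c in ('scene','top')]
cv2.imwrite('pics/c4.png',np.hstack([cv2.resize(a[150:330,90:330],(480,360)),cv2.resize(b[120:240,345:465],(320,360))]))
E
```

```text
time_s: 18.0
position: [580.1, -26.2, 72.7]
orientation: [0.549, 0.836, -0.0, -0.0]
wrist_force: [0.8, -0.4, 0.2]
gripper_width: 72.7
finger_force: 0.0
time_s: 18.92
position: [580.2, -26.1, 223.7]
orientation: [0.549, 0.836, -0.0, -0.0]
wrist_force: [-0.2, -0.6, -0.5]
gripper_width: 90.0
finger_force: 0.0
scene cap_a 0.8 [189.1, 209.6, 199.1, 230.6] [ 403. -259.   38.] [ 420. -237.   57.]
scene cap_a 0.58 [164.1, 212.2, 184.8, 229.9] [ 399. -308.   37.] [ 406. -285.   55.]
scene cap_tray 0.84 [162.0, 149.7, 212.7, 181.7] [ 164. -314.   10.] [ 220. -233.   95.]
scene cap_tray 0.61 [240.3, 241.3, 319.3, 315.3] [593. -18.   7.] [679.  71.  94.]
top cap_a 0.71 [369.8, 193.7, 384.0, 208.6] [ 399. -258.   41.] [ 421. -234.   56.]
top cap_a 0.43 [385.6, 199.2, 404.5, 208.9] [ 390. -308.   48.] [ 400. -286.   56.]
top cap_tray 0.69 [389.5, 251.4, 434.9, 313.0] [ 176. -347.    5.] [280. -71. 827.]
```

View pics/c4.png

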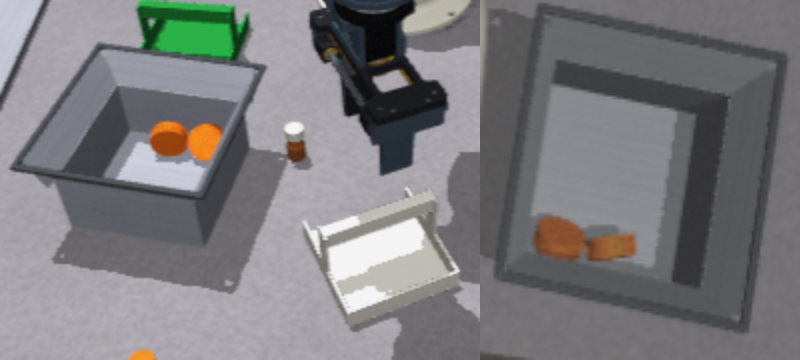

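The tray stands flat and empty, released, at crop (385,255). Both caps rest inside the bin at crop (168,138) and (207,142), leaning on the wall and unmoved since the tipping (z below 57 mm).

```bash
python3 -c "
from rig import finish_job; print(finish_job())"
```

```text
the job is handed in; nothing more can be done
None
```

The job is handed in, with no verdict returned: the last pictures show both caps at rest in the bin and the empty tray released, upright and flat on the bench, at about 19 s of the 64 s allowed.

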